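# Draw a hook-slotted shim from under a standing vacuum pedestal

## Robot

A 6-joint arm with a two-finger parallel gripper is mounted at the origin on the work surface. World frame = base frame: x ahead of the robot, y to its left, z up, the work surface at z = 0. Lengths are in m, angles in rad, forces in N, time in s.
With the tool pointing down it reaches from about 0.4 to 0.925 m from the base axis. Payload 12.5 kg.
Tool frame: the origin (TCP) lies at the very end of the fingers, on their centre line; the grasp point (between the pads) lies 19 mm behind it; z points along the fingers, y is the direction in which the jaws open and shut (so a half turn about z gives the same grasp; the last joint's range is limited). The gripper opens to 95 mm and grips with 3 to 60 N. Pads are 20 mm wide; open, the fingers measure 119 mm over their backs; the gripper's body (75 mm by 180 mm) begins 59 mm behind the grasp point.
Start: joints at [1.031, 0.491, 1.559, -0, 1.092, -0.106], TCP at [0.263, 0.567, 0.215] pointing down, gripper open.
Joint ranges: [-3.1, 3.1], [-0.84, 2.19], [0.05, 2.79], [-1.13, 4.28], [0.06, 2.93], [-2.69, 2.69]. Speed limits (rad/s): [2.22, 2.22, 2.79, 3.14, 3.14, 3.14].

## Interface

Orientations are given as a unit quaternion [w, x, y, z].
In Python, from rig import bot gives the robot as it stands. The module is installed in compiled form; this text tells all that it offers.
- The arm moves only by the tool send_rows, never from a script. Its argument "deltas" is a list of rows, each a list of 2 entries, a list of its own where there are three numbers: the shift along the tool's x, y, z in units of 30 cm (1.0 is 30 cm), then the turn, a rotation vector about the tool's x, y, z in units of pi rad (1.0 is pi rad). A call has 1 to 10 rows; each row is the pose to reach, as a shift and turn from the pose commanded when the call began, along the tool's axes at that moment, turning the shorter way round; what a row does not reach only later rows make up. A row lasts 1/8 s, in which the tool goes at most 62.5 mm and 10.7 degrees, less where a joint would pass 70% of its speed; a pose out of reach is approached as far as the arm can. A call with a number of a shift or a turn outside -1 to 1 is refused whole. A call with a gripper value outside its range is refused whole. "hand" is the opening in per cent of the stroke, from 0 (shut) to 100 (fully open), set as the call begins (left out, the last holds). The fingers move at their own pace and stop on an object; "grip_force" is the grip in N (left out, the last holds). Time passes only in rows, so rows that repeat a pose let the fingers close. It gives the time, the measured TCP pose, the force and the opening at its end, in the units of the state.
- bot.state(): the state, without advancing time (a new reading comes with each control period).
- bot.read_camera(name): name is "side" or "top"; returns (picture, depth): 384x512x3 uint8, red, green, blue; 384x512 float32, m along the optical axis (not along the pixel's ray), 0 where there is no reading.
- bot.get_calibration(name): a dict with "mtx" (3x3 intrinsics, pixels), "dist" ([k1, k2, p1, p2, k3] as OpenCV has them; the pictures are not rectified), "cam_to_world" (4x4, takes a point from camera to world coordinates). Camera axes: x right, y down, z forward; pixel columns grow to the right and rows downward; lengths in m; the calibration is good to about 2 mm. A picture is of the moment at which its call begins. get_calibration takes no time and is no camera call.
- bot.close_job(): hands the job in, once; it reports no verdict.
The state is a dict: "clock": time; "joint_positions": joint angles; "joint_vel": joint speeds; "joint_torque": joint torques, N m; "ee_pos": TCP position; "orientation": TCP orientation; "ft_force": force on the tool from outside, world axes, zero at the start; "ft_torque": the same for the moment, N m; "opening": opening from 0.0 (shut) to 1.0 (fully open).
Only numpy, scipy, OpenCV 4.12 (cv2) and the standard library are available. Lean on these libraries where they do the work, as an engineer would, in place of code of your own. Each camera call takes 0.05 s, during which the arm holds its last target. There are 200 camera calls.

## Task

The little pedestal with the vacuum pot on it stands one shim too high: take the flat shim out from under it by its tab without lifting or upsetting the stack. The shim's hooked slot is held by a keeper peg hidden under the foot: slide the shim sideways until you feel it come up against the peg, ease off a touch, then draw it straight out, never forcing it against the peg (stay under 18 N there). Lay it flat in the black tray and let go, and leave the stack standing and the other things on the bench where they are.

Things in the scene. Friction and masses are not known exactly. Their poses are not given: they have to be found in the camera images.
- shim_tab (a point): Grip point on the aluminium shim's tab, mid-thickness, 88 mm from the shim's centre along its +x. Axes: +x out along the tab, the way it is drawn; z up. The tab is 24 mm wide (y), 5 mm thick, straight-sided from 50 to 100 mm from the centre, its round end (seen only) at 112 mm. It juts out beyond the sole plate, its underside 14 mm above the bench: fingertips can reach below it.
- shim_centre (a point): Centre of the shim's body, mid-thickness; axes as the tab's. Body 100 (x) by 88 (y) by 5 mm. Slot: a stem 12 mm wide along x, its middle at y = -16 mm, from the open end x = -50 mm to x = 16 mm; there it hooks to +y, to y = 22 mm (x = 16 to 34 mm). The peg starts in the hook. Slid under the stack it drags with 4 to 12 N; once it meets the peg, the load there is about 2.5 times the rise felt at the tab.
- keeper: Fixed cross slot in the sole plate, running along its y through a point 25 mm along the sole's +x; origin there, on the bench. Somewhere along it, out of sight under the foot, stands the fixed keeper peg, 10 mm square. The shim must go 7 to 29 mm towards its +y to bring the stem's far wall (y = -22 mm) up against the peg; backed off 1 mm from there the stem is centred on the peg.
- sole: Fixed dark steel sole plate, 157 (x) by 110 (y) by 14 mm, reaching from x = -95 to x = 62 mm; origin on the bench under the pedestal's axis. Its +x is the straight way out for the shim: the peg is out of the stem after 80 mm and the shim clear of the foot after 100 mm. Two upright 12 mm studs at x = -65, y = +-26 mm pass through the foot and hold it against the drag.
- pedestal: Loose grey pedestal, about 0.4 kg, standing on the shim: foot 130 (x, from -80 to 50 mm) by 84 by 13 mm, hollow underneath, with two 14 mm holes over the studs; tube 36 mm in diameter; round head 66 mm in diameter. 90 mm tall; origin on its axis at its underside, axes as the sole's. As the shim leaves, the stack rocks back a little and settles 5 mm down.
- pedestal_head (a point): Centre of the top face of the pedestal's head, 90 mm above the pedestal's origin.
- disc: White plastic insulating disc, 64 mm in diameter, 8 mm thick, lying loose on the pedestal's head. Origin at the centre of its underside.
- pot: Flanged stainless steel vacuum pot, 62 mm in diameter and 75 mm tall, about 0.2 kg, with a short port on each side (seen only), standing loose on the disc. Origin at the centre of its underside.
- tray: Fixed shallow black open tray, 230 mm (x) by 150 mm (y) outside, 16 mm tall, walls and floor 4 to 5 mm thick, origin at the centre of its underside on the bench.
- wrench: Open-ended steel wrench, 160 mm long, lying on the bench; leave alone.
- blank: Steel blank flange, 56 mm in diameter, 11 mm thick, lying on the bench; leave alone.
- nut_a: Steel hexagon nut, 19 mm across, 10 mm tall, lying on the bench; leave alone.
- nut_b: Another such nut; leave alone.
Things that resemble listed ones, but are neither listed nor needed, are in the scene too. Leave any blue, orange or pink look-alike of the sole alone.

How it is judged:
By the outcome, as a careful person would: the job done as asked, in the order asked, and still so for the second after the job is handed in, with the robot touching nothing.
It also fails if it takes over 72 s, if anything falls off the work surface, if the arm or the gripper's body presses on something with over 40 N, if the wrist force passes 120 N, or if a joint passes its speed limit or range.

## Working session

There is one attempt and no reset: what is moved stays moved. The work goes in short steps, Python scripts to look and compute and a tool call to move; the robot and the scene stay as the last step left them, time stands still between calls to the robot, and variables do not carry over. Pictures are saved under pics/ and viewed, about 8 in all and at most 12, crops included, and the job is handed in when it is done.

Besides the shell and the picture viewer there is one more tool, called after "Call:" as a command line: name --argument value ..., lists and objects as JSON in quotes. send_rows: Moves the arm, as the interface text tells. Shifts and turns lie within -1 to 1; 1 stands for 30 cm of shift or pi rad of turn. Its arguments: {"type":"object","properties":{"deltas":{"type":"array","items":{"type":"array"}},"hand":{"type":"number"},"grip_force":{"type":"number"}},"required":["deltas"]}

```bash
mkdir -p pics; cat > h.py <<'E'
import numpy as np, cv2
from rig import bot
def grab(n,tag):
    p,d=bot.read_camera(n); cv2.imwrite(f'pics/{tag}.png',p[:,:,::-1]); np.savez(f'pics/{tag}.npz',p=p,d=d); return p,d
def ray(n,uv,z):
    c=bot.get_calibration(n); u=cv2.undistortPoints(np.array(uv,float).reshape(-1,1,2),np.array(c['mtx']),np.array(c['dist'])).reshape(-1,2)
    T=np.array(c['cam_to_world']); r=np.c_[u,np.ones(len(u))]@T[:3,:3].T; o=T[:3,3]
    return o+r*((z-o[2])/r[:,2])[:,None]
def cloud(n,d):
    c=bot.get_calibration(n); v,u=np.mgrid[:384,:512]
    q=cv2.undistortPoints(np.c_[u.ravel(),v.ravel()].astype(float).reshape(-1,1,2),np.array(c['mtx']),np.array(c['dist'])).reshape(-1,2)
    T=np.array(c['cam_to_world']); P=np.c_[q,np.ones(len(q))]*d.reshape(-1,1)
    return (P@T[:3,:3].T+T[:3,3]).reshape(384,512,3)
E
python3 - <<'E'
from h import *
a,_=grab('top','t0'); b,_=grab('side','s0')
for n in('top','side'):
    T=np.array(bot.get_calibration(n)['cam_to_world']); print(n,T.round(3).tolist())
print(bot.state())
E
```

```text
top [[0.001, -0.972, 0.235, 0.364], [-1.0, -0.0, 0.002, 0.007], [-0.002, -0.235, -0.972, 1.17], [0.0, 0.0, 0.0, 1.0]]
side [[-0.716, -0.53, 0.455, 0.24], [-0.698, 0.555, -0.452, 0.363], [-0.013, -0.641, -0.768, 0.727], [0.0, 0.0, 0.0, 1.0]]
{'clock': 0.1, 'joint_positions': array([ 1.03140966e+00,  4.91499653e-01,  1.55938233e+00,  9.29779712e-06,
        1.09169592e+00, -1.05570677e-01]), 'joint_vel': array([ 0.00154271, -0.00202446, -0.00078142, -0.00050696,  0.00011724,
        0.00051944]), 'joint_torque': array([ 2.77400330e-03, -6.13621473e+01, -2.58604360e+01,  6.94411620e-02,
        4.70054441e-02, -6.99834413e-05]), 'ee_pos': array([0.26256228, 0.56694191, 0.21412208]), 'orientation': array([-1.60033396e-04,  2.15213174e-01,  9.76566970e-01, -4.65923350e-04]), 'ft_force': array([-0.25453072, -0.33164762, -0.15181998]), 'ft_torque': array([ 0.00628725, -0.02188784, -0.00082415]), 'opening': 1.001121785519983}
```

View pics/t0.png

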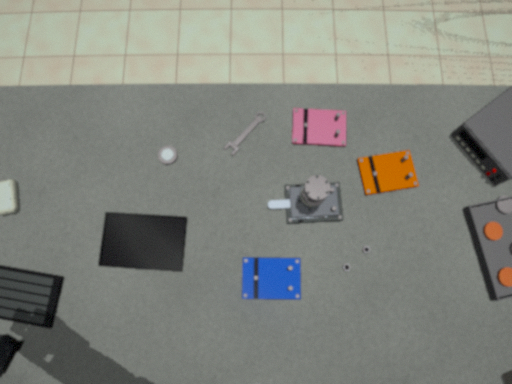

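View pics/s0.png

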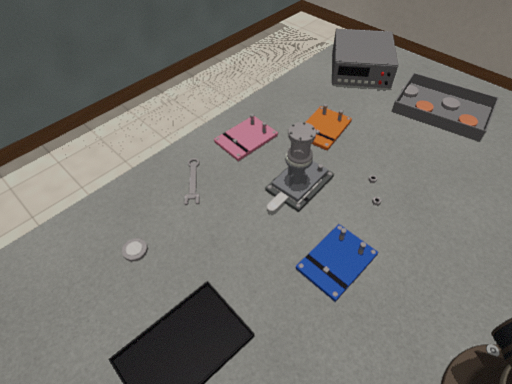

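The top view shows the stack on the grey sole at (314,203), with a light tab pointing left at (278,204). The black tray is at (143,241).
What could be mistaken for the sole: pink (319,127), orange (388,172) and blue (271,278). For the tray: the grille (25,295) and the box (495,245). I choose the grey sole with the pot and the plain black tray, and check with a close crop.

```bash
python3 - <<'E'
from h import *
z=np.load('pics/t0.npz');t,d=z['p'],z['d']; s=np.load('pics/s0.npz');sp,sd=s['p'],s['d']
A=cv2.resize(t[170:235,255:355],(780,507),interpolation=cv2.INTER_CUBIC)
B=cv2.resize(sp[150:220,250:350],(780,546),interpolation=cv2.INTER_CUBIC)
cv2.imwrite('pics/crop.png',cv2.resize(np.vstack([A,B])[:,:,::-1],(444,600)))
C=cloud('top',d)
# tab: bright bluish pixels left of sole
m=np.zeros((384,512),np.uint8); m[190:218,262:296]=(t[190:218,262:296].min(2)>165)
print('tab px',m.sum(), 'z',np.median(C[m>0][:,2]))
c=max(cv2.findContours(m,0,2)[0],key=cv2.contourArea); r=cv2.minAreaRect(c.astype(np.float32)); print(r)
w=ray('top',c.reshape(-1,2),0.019)[:,:2]; print('tab rect world',cv2.minAreaRect(w.astype(np.float32)), w.max(0),w.min(0))
# tray
m=np.zeros((384,512),np.uint8); m[195:285,85:200]=(t[195:285,85:200].max(2)<50)
c=max(cv2.findContours(m,0,2)[0],key=cv2.contourArea); w=ray('top',c.reshape(-1,2),0.016)[:,:2]; print('tray',cv2.minAreaRect(w.astype(np.float32)))
# sole by side+top cloud
for n,dd in(('top',d),('side',sd)):
    P=cloud(n,dd).reshape(-1,3); k=(abs(P[:,2]-.0145)<.005)&(dd.ravel()>0)
    k&=(np.hypot(*(P[:,:2]-ray('top',[[314,203]],.014)[0,:2]).T)<.13); print(n,k.sum(),cv2.minAreaRect(P[k][:,:2].astype(np.float32)))
print(ray('top',[[314,203]],.014))
# side tab
m=np.zeros((384,512),np.uint8); m[185:218,260:300]=(sp[185:218,260:300].min(2)>165)
c=max(cv2.findContours(m,0,2)[0],key=cv2.contourArea); w=ray('side',c.reshape(-1,2),0.019)[:,:2]; print('side tab',len(c),cv2.minAreaRect(w.astype(np.float32)),cv2.boundingRect(c))
E
```

```text
tab px 161 z 0.018966208475565738
((278.5, 203.5), (7.0, 21.0), 90.0)
tab rect world ((0.5996871590614319, -0.056748226284980774), (0.019833412021398544, 0.05847036838531494), 0.003753170371055603) [ 0.60960557 -0.02751313] [ 0.58977124 -0.08598294]
tray ((0.49739837646484375, 0.36335819959640503), (0.13285239040851593, 0.14159592986106873), 86.49434661865234)
top 681 ((0.6044399738311768, -0.12971089780330658), (0.11030367016792297, 0.20564867556095123), 2.9485323429107666)
side 661 ((0.6026377081871033, -0.13154932856559753), (0.11136049777269363, 0.2071591317653656), 3.5115933418273926)
[[ 0.60210105 -0.15615908  0.014     ]]
side tab 19 ((0.5977765917778015, -0.05844049155712128), (0.02132245898246765, 0.05906128138303757), 4.316823959350586) (268, 193, 19, 17)
```

View pics/crop.png

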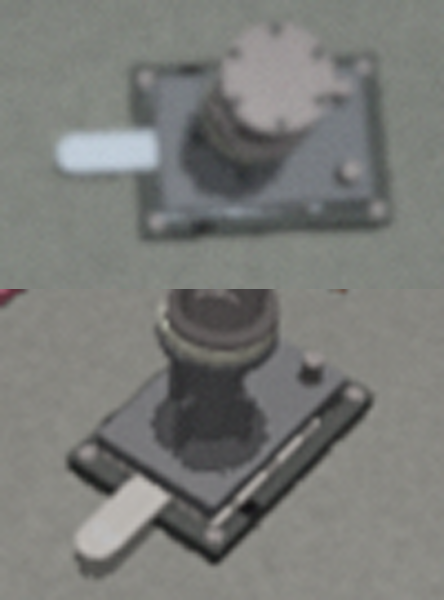

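The crop confirms it: the tab juts from the grey sole, which carries the pedestal, pot and shim edge. Next I refine the angle and the tray, then work out the first move.

```bash
cat >> h.py <<'E'
from scipy.spatial.transform import Rotation as R
def plan(p,yaw_y,base=None):
    """rows values to reach TCP p, tool down, tool y at yaw_y deg in world; from measured pose"""
    s=bot.state(); q=s['orientation']; R0=R.from_quat([*q[1:],q[0]])
    y=np.array([np.cos(yaw_y),np.sin(yaw_y),0]); zz=np.array([0,0,-1.]); R1=R.from_matrix(np.c_[np.cross(y,zz),y,zz])
    return (R0.inv().apply(np.array(p)-s['ee_pos'])/.3).round(4),((R0.inv()*R1).as_rotvec()/np.pi).round(4)
E
python3 - <<'E'
from h import *
z=np.load('pics/t0.npz');t,d=z['p'],z['d']; s=np.load('pics/s0.npz');sp,sd=s['p'],s['d']
o=np.array([.604,-.139]);a=np.radians(3.2);x=np.array([-np.sin(a),np.cos(a)]);y=np.array([-np.cos(a),-np.sin(a)])
for n,dd in(('top',d),('side',sd)):
    P=cloud(n,dd).reshape(-1,3)[dd.ravel()>0]; L=np.c_[(P[:,:2]-o)@x,(P[:,:2]-o)@y,P[:,2]]
    k=(abs(L[:,2]-.014)<.0045)&(L[:,0]<.064)&(L[:,0]>-.11)&(abs(L[:,1])<.07)
    Q=L[k]; print(n,k.sum(),'sole',cv2.minAreaRect(Q[:,:2].astype(np.float32)))
    # edge lines: extreme y per x-bin
    for sg in(1,-1):
        b=np.arange(-.09,.058,.006); e=[(c,sg*max(sg*Q[abs(Q[:,0]-c)<.003,1],default=np.nan)) for c in b]; e=np.array(e); e=e[np.isfinite(e[:,1])&(abs(e[:,1])>.045)]
        f=np.polyfit(*e.T,1); print(' edge',sg,len(e),np.degrees(f[0]).round(2),f[1].round(4),'res',np.std(e[:,1]-np.polyval(f,e[:,0])).round(4))
    k=(abs(L[:,2]-.032)<.004)&(abs(L[:,0])<.1)&(abs(L[:,1])<.07); print(' foot',cv2.minAreaRect(L[k][:,:2].astype(np.float32)))
    k=(abs(L[:,2]-.019)<.004)&(L[:,0]>.067)&(L[:,0]<.118)&(abs(L[:,1])<.03); T=L[k]; print(' tab',k.sum(),T.mean(0),T[:,:2].min(0),T[:,:2].max(0),np.degrees(np.polyfit(T[:,0],T[:,1],1)[0]))
m=np.zeros((384,512),np.uint8); m[195:285,85:200]=(t[195:285,85:200].max(2)<62)
c=max(cv2.findContours(m,0,2)[0],key=cv2.contourArea); w=ray('top',c.reshape(-1,2),0.012)[:,:2]; print('tray',cv2.minAreaRect(w.astype(np.float32)),cv2.boundingRect(c))
p=o+.088*x; print(p,plan([*p,.12],a))
E
```

```text
top 561 sole ((-0.014953598380088806, -0.0008515790104866028), (0.11030367016792297, 0.1572408527135849), 89.74853515625)
 edge 1 25 -0.12 0.0535 res 0.0007
 edge -1 14 -0.46 -0.0479 res 0.0259
 foot ((-0.013121556490659714, -0.00031273066997528076), (0.08401626348495483, 0.13123606145381927), 89.86597442626953)
 tab 136 [0.09022558 0.00011897 0.0188955 ] [ 0.06707228 -0.01243196] [0.1144782  0.01211809] 0.2263679026706946
side 486 sole ((-0.01638433337211609, 0.0008143223822116852), (0.15935954451560974, 0.11136049032211304), 0.31159842014312744)
 edge 1 25 0.0 0.0556 res 0.0008
 edge -1 15 -0.37 -0.0528 res 0.0008
 foot ((-0.016913846135139465, 0.0009251981973648071), (0.13214032351970673, 0.08459559828042984), 0.15326155722141266)
 tab 137 [0.08890758 0.00215836 0.01825913] [ 0.06747626 -0.01097269] [0.11144303 0.01399559] -1.2055829287253295
tray ((0.4959011673927307, 0.3174344301223755), (0.22940470278263092, 0.14701391756534576), 86.77025604248047) (99, 213, 88, 57)
[ 0.59908771 -0.05113721] (array([-1.8839, -1.3976,  0.3149]), array([-3.000e-04,  1.000e-04,  3.441e-01]))
```

Call:
send_rows --deltas '[[[-0.94,-0.7,0.0],[0,0,0.344]],[[-0.94,-0.7,0.0],[0,0,0.344]],[[-0.94,-0.7,0.0],[0,0,0.344]],[[-0.94,-0.7,0.0],[0,0,0.344]],[[-0.94,-0.7,0.0],[0,0,0.344]],[[-0.94,-0.7,0.0],[0,0,0.344]],[[-0.94,-0.7,0.0],[0,0,0.344]]]' --hand 60 --grip_force 50

```text
clock: 0.98
ee_pos: [0.4312, 0.2561, 0.2145]
orientation: [-0.0, 0.689, 0.725, -0.0]
ft_force: [-0.4, 0.8, 0.6]
opening: 0.602
```

```bash
python3 -c "
from h import *
print(plan([.598,-.051,.06],np.radians(3.2)))"
```

```text
(array([-1.0508,  0.5025,  0.5151]), array([-0.0001,  0.0001, -0.0014]))
```

Call:
send_rows --deltas '[[[-1,0.5,0.3],[0,0,-0.0014]],[[-1,0.5,0.3],[0,0,-0.0014]],[[-1,0.5,0.3],[0,0,-0.0014]],[[-1,0.5,0.3],[0,0,-0.0014]],[[-1,0.5,0.3],[0,0,-0.0014]],[[-1,0.5,0.3],[0,0,-0.0014]],[[-1,0.5,0.3],[0,0,-0.0014]],[[-1,0.5,0.3],[0,0,-0.0014]]]'

```text
clock: 1.98
ee_pos: [0.5965, -0.0318, 0.1245]
orientation: [-0.0, 0.685, 0.729, -0.0]
ft_force: [-0.4, 0.3, 0.2]
opening: 0.603
```

```bash
python3 -c "
from h import *
print(plan([.598,-.051,.011],np.radians(3.2)))
grab('side','s1');grab('top','t1')
p=np.hstack([cv2.imread('pics/s1.png')[110:240,210:380],cv2.imread('pics/t1.png')[140:270,220:390]])
cv2.imwrite('pics/c1.png',cv2.resize(p,None,fx=2.3,fy=2.3,interpolation=2))"
```

```text
(array([-0.0643,  0.0011,  0.3784]), array([-0.0002, -0.0001,  0.002 ]))
```

View pics/c1.png

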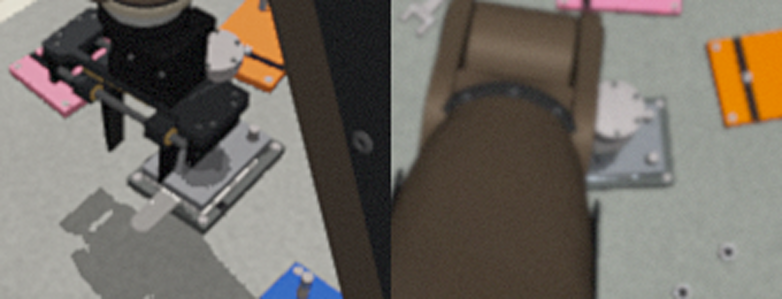

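Call:
send_rows --deltas '[[[-0.064,0.001,0.1],[0,0,0.0016]],[[-0.064,0.001,0.2],[0,0,0.0016]],[[-0.064,0.001,0.28],[0,0,0.0016]],[[-0.064,0.001,0.33],[0,0,0.0016]],[[-0.064,0.001,0.36],[0,0,0.0016]],[[-0.064,0.001,0.378],[0,0,0.0016]],[[-0.064,0.001,0.378],[0,0,0.0016]],[[-0.064,0.001,0.378],[0,0,0.0016]]]'

```text
clock: 3.08
ee_pos: [0.5987, -0.0522, 0.0118]
orientation: [0.0, 0.687, 0.727, 0.0]
ft_force: [0.1, -0.7, -0.5]
opening: 0.602
```

```bash
python3 -c "
from h import *
print(plan([.598,-.051,.011],np.radians(3.2)), bot.state()['ft_force'])
p,d=grab('side','s2')
cv2.imwrite('pics/c2.png',cv2.resize(p[130:240,230:370,::-1],None,fx=4,fy=4,interpolation=2))
L=cloud('side',d).reshape(-1,3);c=p.reshape(-1,3)
k=(abs(L[:,2]-.019)<.005)&(L[:,1]>-.08)&(L[:,1]<-.02)&(abs(L[:,0]-.6)<.03)&(c.min(1)>110)
print(k.sum(),L[k].mean(0),L[k].min(0),L[k].max(0))"
```

```text
(array([ 0.0041, -0.0021,  0.0026]), array([ 0.0003,  0.    , -0.0001])) [ 0.10888259 -0.73894711 -0.45204548]
126 [ 0.59693503 -0.04790919  0.01796108] [ 0.58468058 -0.07058445  0.01439765] [ 0.61014492 -0.02831698  0.02121493]
```

View pics/c2.png

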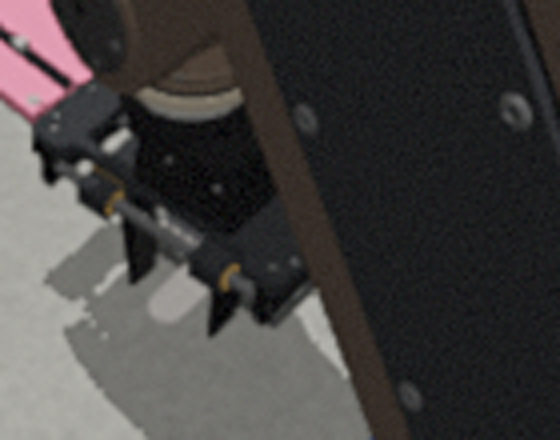

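The close view shows the tab (about 175,300 in the crop) between the two fingers at (137,265) and (220,315). I close the gripper.

Call:
send_rows --deltas '[[[0,0,0],[0,0,0]],[[0,0,0],[0,0,0]],[[0,0,0],[0,0,0]],[[0,0,0],[0,0,0]],[[0,0,0],[0,0,0]],[[0,0,0],[0,0,0]]]' --hand 0 --grip_force 50

```text
clock: 3.88
ee_pos: [0.5985, -0.0522, 0.0113]
orientation: [0.0, 0.687, 0.727, 0.0]
ft_force: [1.5, -0.4, -0.1]
opening: 0.246
```

Call:
send_rows --deltas '[[[0,-0.002,0],[0,0,0]],[[0,-0.004,0],[0,0,0]],[[0,-0.006,0],[0,0,0]],[[0,-0.008,0],[0,0,0]],[[0,-0.01,0],[0,0,0]],[[0,-0.012,0],[0,0,0]]]'

```text
clock: 4.62
ee_pos: [0.5951, -0.0524, 0.0113]
orientation: [0.0, 0.687, 0.727, 0.0]
ft_force: [5.2, 0.2, -2.2]
opening: 0.245
```

```bash
python3 -c "
from h import *
s=bot.state();print(s['ee_pos'],s['ft_force'],s['ft_torque'],s['orientation'])"
```

```text
[ 0.59507638 -0.05237449  0.01129173] [ 5.23599023  0.21202322 -2.15324001] [ 0.04653103 -0.88212239  0.47277154] [3.03201670e-04 6.87029684e-01 7.26629254e-01 2.20910176e-04]
```

Call:
send_rows --deltas '[[[0,-0.002,0],[0,0,0]],[[0,-0.004,0],[0,0,0]],[[0,-0.006,0],[0,0,0]],[[0,-0.008,0],[0,0,0]]]'

```text
clock: 5.12
ee_pos: [0.5931, -0.0526, 0.0114]
orientation: [0.001, 0.687, 0.727, 0.0]
ft_force: [6.5, 0.5, -1.9]
opening: 0.246
```

Call:
send_rows --deltas '[[[0,-0.0015,0],[0,0,0]],[[0,-0.003,0],[0,0,0]]]'

```text
clock: 5.38
ee_pos: [0.5922, -0.0527, 0.0114]
orientation: [0.001, 0.687, 0.727, 0.0]
ft_force: [6.9, 0.1, -3.0]
opening: 0.243
```

Call:
send_rows --deltas '[[[0,-0.0015,0],[0,0,0]],[[0,-0.003,0],[0,0,0]]]'

```text
clock: 5.62
ee_pos: [0.5913, -0.0527, 0.0114]
orientation: [0.001, 0.687, 0.727, 0.0]
ft_force: [6.4, -0.1, -3.0]
opening: 0.243
```

Call:
send_rows --deltas '[[[0,-0.0013,0],[0,0,0]],[[0,-0.0026,0],[0,0,0]],[[0,-0.004,0],[0,0,0]]]'

```text
clock: 6.0
ee_pos: [0.5901, -0.0528, 0.0114]
orientation: [0.001, 0.687, 0.727, 0.0]
ft_force: [6.3, 0.4, -2.8]
opening: 0.243
```

Call:
send_rows --deltas '[[[0,-0.0013,0],[0,0,0]],[[0,-0.0026,0],[0,0,0]],[[0,-0.004,0],[0,0,0]]]'

```text
clock: 6.38
ee_pos: [0.589, -0.0529, 0.0114]
orientation: [0.001, 0.687, 0.727, 0.0]
ft_force: [5.8, 0.3, -2.1]
opening: 0.244
```

Call:
send_rows --deltas '[[[0,-0.0013,0],[0,0,0]],[[0,-0.0026,0],[0,0,0]],[[0,-0.004,0],[0,0,0]]]'

```text
clock: 6.75
ee_pos: [0.5877, -0.0529, 0.0114]
orientation: [0.001, 0.687, 0.727, 0.0]
ft_force: [5.9, 0.5, -2.1]
opening: 0.244
```

Call:
send_rows --deltas '[[[0,-0.0013,0],[0,0,0]],[[0,-0.0026,0],[0,0,0]],[[0,-0.004,0],[0,0,0]]]'

```text
clock: 7.12
ee_pos: [0.5865, -0.053, 0.0114]
orientation: [0.001, 0.687, 0.727, 0.0]
ft_force: [6.1, 0.4, -2.5]
opening: 0.246
```

Call:
send_rows --deltas '[[[0,-0.0013,0],[0,0,0]],[[0,-0.0026,0],[0,0,0]],[[0,-0.004,0],[0,0,0]]]'

```text
clock: 7.5
ee_pos: [0.5853, -0.0531, 0.0114]
orientation: [0.001, 0.687, 0.727, 0.0]
ft_force: [7.6, 0.1, -2.8]
opening: 0.244
```

Call:
send_rows --deltas '[[[0,-0.001,0],[0,0,0]],[[0,-0.002,0],[0,0,0]]]'

```text
clock: 7.75
ee_pos: [0.5847, -0.0531, 0.0114]
orientation: [0.001, 0.687, 0.727, 0.0]
ft_force: [7.1, 0.6, -2.7]
opening: 0.246
```

```bash
python3 -c "
from h import *
s=bot.state();print(s['ee_pos'],s['ft_force'],s['ft_torque'],s['orientation'])"
```

```text
[ 0.58473826 -0.05309465  0.01137561] [ 7.09587707  0.58908503 -2.71094598] [-0.02551025 -1.08346831  0.63930557] [7.43932203e-04 6.86892429e-01 7.26758593e-01 4.30089700e-04]
```

Call:
send_rows --deltas '[[[0,-0.0012,0],[0,0,0]],[[0,-0.0024,0],[0,0,0]],[[0,-0.0036,0],[0,0,0]]]'

```text
clock: 8.12
ee_pos: [0.5837, -0.0532, 0.0114]
orientation: [0.001, 0.687, 0.727, 0.0]
ft_force: [5.6, -0.4, -2.2]
opening: 0.242
```

Call:
send_rows --deltas '[[[0,-0.0013,0],[0,0,0]],[[0,-0.0026,0],[0,0,0]],[[0,-0.004,0],[0,0,0]]]'

```text
clock: 8.5
ee_pos: [0.5824, -0.0532, 0.0114]
orientation: [0.001, 0.687, 0.727, 0.0]
ft_force: [7.1, 0.1, -2.9]
opening: 0.243
```

Call:
send_rows --deltas '[[[0,-0.0013,0],[0,0,0]],[[0,-0.0026,0],[0,0,0]],[[0,-0.004,0],[0,0,0]]]'

```text
clock: 8.88
ee_pos: [0.5812, -0.0533, 0.0114]
orientation: [0.001, 0.687, 0.727, 0.0]
ft_force: [6.4, 0.4, -4.0]
opening: 0.244
```

Call:
send_rows --deltas '[[[0,-0.0013,0],[0,0,0]],[[0,-0.0026,0],[0,0,0]],[[0,-0.004,0],[0,0,0]]]'

```text
clock: 9.25
ee_pos: [0.58, -0.0534, 0.0114]
orientation: [0.001, 0.687, 0.727, 0.0]
ft_force: [6.3, -0.9, -2.2]
opening: 0.245
```

Call:
send_rows --deltas '[[[0,-0.0013,0],[0,0,0]],[[0,-0.0026,0],[0,0,0]],[[0,-0.004,0],[0,0,0]]]'

```text
clock: 9.62
ee_pos: [0.5788, -0.0534, 0.0114]
orientation: [0.001, 0.687, 0.727, 0.0]
ft_force: [6.2, -1.1, -2.3]
opening: 0.242
```

Call:
send_rows --deltas '[[[0,-0.0013,0],[0,0,0]],[[0,-0.0026,0],[0,0,0]],[[0,-0.004,0],[0,0,0]]]'

```text
clock: 10.0
ee_pos: [0.5777, -0.0535, 0.0114]
orientation: [0.001, 0.687, 0.727, 0.0]
ft_force: [6.7, -1.0, -1.7]
opening: 0.244
```

Call:
send_rows --deltas '[[[0,-0.0013,0],[0,0,0]],[[0,-0.0026,0],[0,0,0]],[[0,-0.004,0],[0,0,0]]]'

```text
clock: 10.38
ee_pos: [0.5764, -0.0536, 0.0114]
orientation: [0.001, 0.687, 0.727, 0.0]
ft_force: [6.6, 0.7, -2.5]
opening: 0.245
```

Call:
send_rows --deltas '[[[0,-0.0013,0],[0,0,0]],[[0,-0.0026,0],[0,0,0]],[[0,-0.004,0],[0,0,0]]]'

```text
clock: 10.75
ee_pos: [0.5752, -0.0537, 0.0114]
orientation: [0.001, 0.687, 0.727, 0.0]
ft_force: [6.4, 0.9, -3.3]
opening: 0.244
```

Call:
send_rows --deltas '[[[0,-0.0013,0],[0,0,0]],[[0,-0.0026,0],[0,0,0]],[[0,-0.004,0],[0,0,0]]]'

```text
clock: 11.12
ee_pos: [0.574, -0.0537, 0.0114]
orientation: [0.001, 0.687, 0.727, 0.0]
ft_force: [6.3, 0.3, -2.3]
opening: 0.242
```

Call:
send_rows --deltas '[[[0,-0.0013,0],[0,0,0]],[[0,-0.0026,0],[0,0,0]],[[0,-0.004,0],[0,0,0]]]'

```text
clock: 11.5
ee_pos: [0.5729, -0.0538, 0.0114]
orientation: [0.001, 0.687, 0.727, 0.0]
ft_force: [6.2, 0.5, -3.1]
opening: 0.244
```

Call:
send_rows --deltas '[[[0,-0.0013,0],[0,0,0]],[[0,-0.0026,0],[0,0,0]],[[0,-0.004,0],[0,0,0]]]'

```text
clock: 11.88
ee_pos: [0.5726, -0.0539, 0.0115]
orientation: [0.002, 0.687, 0.727, 0.001]
ft_force: [10.9, 1.7, -4.8]
opening: 0.242
```

```bash
python3 -c "
from h import *
s=bot.state();print(s['ee_pos'],s['ft_force'],s['ft_torque'],s['orientation'])
p,d=grab('side','s3')
cv2.imwrite('pics/c3.png',cv2.resize(p[110:240,220:390,::-1],None,fx=4,fy=4,interpolation=2))"
```

```text
[ 0.57260922 -0.05386589  0.01153794] [10.86674632  1.69778474 -4.84086463] [ 0.18797733 -1.85786263  0.76306207] [0.00160274 0.68692571 0.72672511 0.00105581]
```

View pics/c3.png

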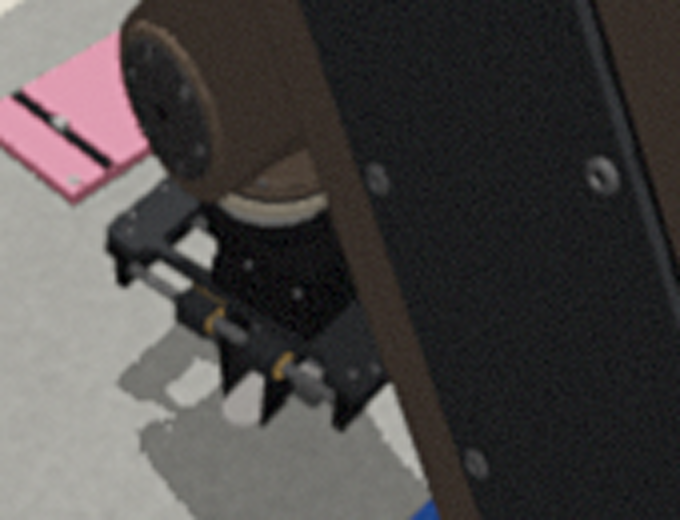

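Contact: the lateral force rose from 6.2 to 10.9 N, about 12 N at the peg, with the tool at x = 0.5726. The picture shows the tab still between the fingers, about (243,405) in the crop. Now I ease off.

Call:
send_rows --deltas '[[[0,0.003,0],[0,0,0]],[[0,0.006,0],[0,0,0]],[[0,0.008,0],[0,0,0]],[[0,0.008,0],[0,0,0]]]'

```text
clock: 12.42
ee_pos: [0.5734, -0.0536, 0.0112]
orientation: [0.0, 0.687, 0.727, 0.0]
ft_force: [4.1, -0.4, -1.5]
opening: 0.247
```

Call:
send_rows --deltas '[[[0,0.002,0],[0,0,0]],[[0,0.004,0],[0,0,0]],[[0,0.004,0],[0,0,0]]]'

```text
clock: 12.8
ee_pos: [0.5741, -0.0534, 0.0112]
orientation: [-0.0, 0.687, 0.726, -0.0]
ft_force: [0.1, -0.6, 1.5]
opening: 0.242
```

Call:
send_rows --deltas '[[[0,0.002,0],[0,0,0]],[[0,0.004,0],[0,0,0]],[[0,0.0055,0],[0,0,0]],[[0,0.0065,0],[0,0,0]],[[0,0.0065,0],[0,0,0]]]'

```text
clock: 13.42
ee_pos: [0.5756, -0.0532, 0.0112]
orientation: [-0.001, 0.687, 0.726, -0.0]
ft_force: [-6.4, -0.4, 6.1]
opening: 0.241
```

Call:
send_rows --deltas '[[[0,0.001,0],[0,0,0]],[[0,0.002,0],[0,0,0]],[[0,0.002,0],[0,0,0]]]'

```text
clock: 13.8
ee_pos: [0.576, -0.0532, 0.0112]
orientation: [-0.001, 0.687, 0.726, -0.001]
ft_force: [-7.3, -1.1, 7.0]
opening: 0.242
```

Call:
send_rows --deltas '[[[0,0.001,0],[0,0,0]],[[0,0.0015,0],[0,0,0]],[[0,0.0015,0],[0,0,0]]]'

```text
clock: 14.18
ee_pos: [0.5763, -0.0531, 0.0112]
orientation: [-0.001, 0.687, 0.726, -0.001]
ft_force: [-7.8, -0.8, 7.3]
opening: 0.247
```

Call:
send_rows --deltas '[[[0,-0.004,0],[0,0,0]],[[0,-0.009,0],[0,0,0]],[[0,-0.009,0],[0,0,0]]]'

```text
clock: 14.55
ee_pos: [0.5753, -0.0535, 0.0112]
orientation: [0.0, 0.687, 0.727, 0.0]
ft_force: [1.9, 1.8, 0.1]
opening: 0.243
```

Call:
send_rows --deltas '[[[0.003,0,0],[0,0,0]],[[0.006,0,0],[0,0,0]],[[0.009,0,0],[0,0,0]],[[0.012,0,0],[0,0,0]]]'

```text
clock: 15.05
ee_pos: [0.5753, -0.0508, 0.0113]
orientation: [0.001, 0.687, 0.727, 0.0]
ft_force: [2.3, -7.1, -1.0]
opening: 0.244
```

```bash
python3 -c "
from h import *
s=bot.state();print(s['ee_pos'],s['ft_force'],s['ft_torque'],s['orientation'])"
```

```text
[ 0.57526464 -0.05076686  0.01126308] [ 2.26119755 -7.13424104 -0.96255611] [-1.48628914 -0.3244143   0.04964152] [8.14175489e-04 6.87127279e-01 7.26536596e-01 1.17187476e-04]
```

Call:
send_rows --deltas '[[[0.003,0,0],[0,0,0]],[[0.006,0,0],[0,0,0]],[[0.009,0,0],[0,0,0]],[[0.012,0,0],[0,0,0]]]'

```text
clock: 15.55
ee_pos: [0.5749, -0.0472, 0.0112]
orientation: [0.001, 0.687, 0.727, -0.0]
ft_force: [1.4, -9.3, -1.0]
opening: 0.245
```

```bash
python3 -c "
from h import *
s=bot.state();print(s['ee_pos'],s['ft_force'],s['ft_torque'],s['orientation'])"
```

```text
[ 0.57488895 -0.0472045   0.01123549] [ 1.36627405 -9.2519581  -0.99822519] [-1.55986475 -0.16790728 -0.00708677] [ 6.57245599e-04  6.87165029e-01  7.26501060e-01 -5.98214853e-06]
```

Call:
send_rows --deltas '[[[0.002,0,0],[0,0,0]],[[0.004,0,0],[0,0,0]]]'

```text
clock: 15.8
ee_pos: [0.5748, -0.046, 0.0112]
orientation: [0.001, 0.687, 0.726, -0.0]
ft_force: [0.9, -8.9, -1.2]
opening: 0.244
```

```bash
python3 -c "
from h import *
s=bot.state();print(s['ee_pos'],s['ft_force'],s['ft_torque'],s['orientation'])"
```

```text
[ 0.57478751 -0.04599177  0.01123094] [ 0.93354019 -8.89397077 -1.20497298] [-1.59483052 -0.142167    0.01273375] [ 6.08721566e-04  6.87185405e-01  7.26481829e-01 -2.06941649e-05]
```

Call:
send_rows --deltas '[[[0.004,0,0],[0,0,0]],[[0.008,0,0],[0,0,0]],[[0.012,0,0],[0,0,0]],[[0.016,0,0],[0,0,0]]]'

```text
clock: 16.3
ee_pos: [0.5744, -0.0412, 0.0112]
orientation: [0.001, 0.687, 0.726, -0.0]
ft_force: [0.6, -8.2, -0.4]
opening: 0.246
```

```bash
python3 -c "
from h import *
s=bot.state();print(s['ee_pos'],s['ft_force'],s['ft_torque'],s['orientation'])"
```

```text
[ 0.57444151 -0.04117381  0.01121336] [ 0.56965869 -8.24772891 -0.35819375] [-1.59080245 -0.07822201 -0.04823385] [ 5.47284056e-04  6.87203687e-01  7.26464582e-01 -6.08826857e-05]
```

Call:
send_rows --deltas '[[[0.005,0,0],[0,0,0]],[[0.01,0,0],[0,0,0]],[[0.015,0,0],[0,0,0]],[[0.02,0,0],[0,0,0]],[[0.025,0,0],[0,0,0]],[[0.03,0,0],[0,0,0]]]'

```text
clock: 17.05
ee_pos: [0.5739, -0.0322, 0.0112]
orientation: [0.001, 0.687, 0.726, -0.0]
ft_force: [1.4, -7.4, -0.2]
opening: 0.243
```

```bash
python3 -c "
from h import *
s=bot.state();print(s['ee_pos'],s['ft_force'],s['ft_torque'],s['orientation'])"
```

```text
[ 0.57393835 -0.03217512  0.01124314] [ 1.35081632 -7.3565196  -0.17336195] [-1.57818461 -0.12933735 -0.03306019] [ 5.22108694e-04  6.87212530e-01  7.26456236e-01 -6.25205304e-05]
```

Lateral force stays small, so I continue.

Call:
send_rows --deltas '[[[0.006,0,0],[0,0,0]],[[0.012,0,0],[0,0,0]],[[0.018,0,0],[0,0,0]],[[0.024,0,0],[0,0,0]],[[0.03,0,0],[0,0,0]],[[0.036,0,0],[0,0,0]],[[0.042,0,0],[0,0,0]]]'

```text
clock: 17.92
ee_pos: [0.5732, -0.0195, 0.0112]
orientation: [0.0, 0.687, 0.726, -0.0]
ft_force: [0.2, -7.5, 0.5]
opening: 0.245
```

```bash
python3 -c "
from h import *
s=bot.state();print(s['ee_pos'],s['ft_force'],s['ft_torque'],s['orientation'])"
```

```text
[ 0.57318647 -0.01953794  0.01124138] [ 0.2225794  -7.45016696  0.50959072] [-1.47897131 -0.14509138 -0.01155383] [ 4.58715064e-04  6.87204799e-01  7.26463589e-01 -8.91234004e-05]
```

Call:
send_rows --deltas '[[[0.006,0,0],[0,0,0]],[[0.012,0,0],[0,0,0]],[[0.018,0,0],[0,0,0]],[[0.024,0,0],[0,0,0]],[[0.03,0,0],[0,0,0]],[[0.036,0,0],[0,0,0]],[[0.042,0,0],[0,0,0]],[[0.048,0,0],[0,0,0]]]'

```text
clock: 18.92
ee_pos: [0.5723, -0.005, 0.0113]
orientation: [0.0, 0.687, 0.726, -0.0]
ft_force: [-0.4, -7.6, 0.1]
opening: 0.246
```

```bash
python3 -c "
from h import *
s=bot.state();print(s['ee_pos'],s['ft_force'],s['ft_torque'],s['orientation'])"
```

```text
[ 0.57234852 -0.0050359   0.01126093] [-0.35300075 -7.60309935  0.1193454 ] [-1.37426151 -0.0796054   0.01695656] [ 3.86489110e-04  6.87187716e-01  7.26479791e-01 -7.91448952e-05]
```

Call:
send_rows --deltas '[[[0.004,0,0],[0,0,0]],[[0.008,0,0],[0,0,0]],[[0.012,0,0],[0,0,0]],[[0.016,0,0],[0,0,0]],[[0.02,0,0],[0,0,0]],[[0.024,0,0],[0,0,0]],[[0.028,0,0],[0,0,0]],[[0.032,0,0],[0,0,0]]]'

```text
clock: 19.92
ee_pos: [0.5717, 0.0046, 0.0112]
orientation: [0.0, 0.687, 0.726, -0.0]
ft_force: [0.2, -6.6, -0.3]
opening: 0.238
```

```bash
python3 -c "
from h import *
s=bot.state();print(s['ee_pos'],s['ft_force'],s['ft_torque'],s['orientation'])"
```

```text
[0.57171737 0.0046364  0.0112296 ] [ 0.16418617 -6.59286146 -0.29821334] [-1.18547185 -0.09527882 -0.00743457] [ 2.52677400e-04  6.87211444e-01  7.26457401e-01 -1.08984051e-04]
```

Call:
send_rows --deltas '[[[0.005,0,0],[0,0,0]],[[0.01,0,0],[0,0,0]],[[0.015,0,0],[0,0,0]],[[0.02,0,0],[0,0,0]],[[0.025,0,0],[0,0,0]],[[0.03,0,0],[0,0,0]],[[0.035,0,0],[0,0,0]],[[0.04,0,0],[0,0,0]],[[0.045,0,0],[0,0,0]],[[0.05,0,0],[0,0,0]]]'

```text
clock: 21.18
ee_pos: [0.5708, 0.0197, 0.0112]
orientation: [0.0, 0.687, 0.726, -0.0]
ft_force: [0.7, -5.8, 0.7]
opening: 0.248
```

```bash
python3 -c "
from h import *
s=bot.state();print(s['ee_pos'],s['ft_force'],s['ft_torque'],s['orientation'])"
```

```text
[0.57083704 0.01966017 0.01122542] [ 0.71162527 -5.8142637   0.7328278 ] [-1.16314294 -0.08221118 -0.02347418] [ 1.93312250e-04  6.87209346e-01  7.26459400e-01 -1.32891562e-04]
```

Call:
send_rows --deltas '[[[0.005,0,0],[0,0,0]],[[0.01,0,0],[0,0,0]],[[0.015,0,0],[0,0,0]],[[0.02,0,0],[0,0,0]],[[0.025,0,0],[0,0,0]],[[0.03,0,0],[0,0,0]],[[0.035,0,0],[0,0,0]],[[0.04,0,0],[0,0,0]],[[0.045,0,0],[0,0,0]],[[0.05,0,0],[0,0,0]]]'

```text
clock: 22.42
ee_pos: [0.5699, 0.0347, 0.0112]
orientation: [0.0, 0.687, 0.726, -0.0]
ft_force: [1.1, -5.4, -0.5]
opening: 0.243
```

Call:
send_rows --deltas '[[[0.005,0,0],[0,0,0]],[[0.01,0,0],[0,0,0]],[[0.015,0,0],[0,0,0]],[[0.02,0,0],[0,0,0]],[[0.025,0,0],[0,0,0]],[[0.03,0,0],[0,0,0]],[[0.035,0,0],[0,0,0]],[[0.04,0,0],[0,0,0]],[[0.045,0,0],[0,0,0]],[[0.05,0,0],[0,0,0]]]'

```text
clock: 23.68
ee_pos: [0.5689, 0.0505, 0.0112]
orientation: [-0.0, 0.687, 0.727, 0.0]
ft_force: [0.3, -0.3, -0.1]
opening: 0.244
```

```bash
python3 -c "
from h import *
s=bot.state();print(s['ee_pos'],s['ft_force'],s['ft_torque'],s['orientation'])"
```

```text
[0.56893551 0.05054254 0.01117879] [ 0.300084   -0.2676986  -0.05403507] [-0.11997847  0.02995432  0.01027834] [-1.83850116e-04  6.87110545e-01  7.26552864e-01  8.02042501e-06]
```

Drag dropped to zero at 104 mm, so the shim is clear. I draw a further 36 mm and look.

Call:
send_rows --deltas '[[[0.015,0,0],[0,0,0]],[[0.03,0,0],[0,0,0]],[[0.045,0,0],[0,0,0]],[[0.06,0,0],[0,0,0]],[[0.08,0,0],[0,0,0]],[[0.1,0,0],[0,0,0]],[[0.12,0,0],[0,0,0]],[[0.12,0,0],[0,0,0]]]'

```text
clock: 24.68
ee_pos: [0.567, 0.0866, 0.0112]
orientation: [-0.0, 0.687, 0.727, 0.0]
ft_force: [-0.6, -0.4, -0.9]
opening: 0.244
```

```bash
python3 -c "
from h import *
s=bot.state();print(s['ee_pos'],s['ft_force'],s['ft_torque'],s['orientation'])
p,d=grab('side','s4');t,_=grab('top','t4')
cv2.imwrite('pics/c4.png',np.vstack([cv2.resize(x[:,:,::-1],(400,300),interpolation=3) for x in(p,t)]))"
```

```text
[0.56703355 0.08659074 0.01123698] [-0.63761149 -0.40682219 -0.89721577] [-0.02641129  0.04283006  0.01148823] [-8.61283912e-06  6.86916281e-01  7.26736555e-01  4.23683430e-05]
```

View pics/c4.png

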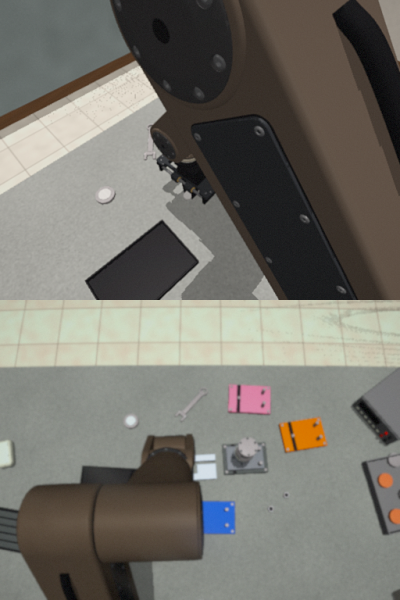

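The shim is out with its slot visible (about 205,465 in the combined picture), and the stack is standing at (245,455). Now I lift.

Call:
send_rows --deltas '[[[0,0,-0.02],[0,0,0]],[[0,0,-0.05],[0,0,0]],[[0,0,-0.1],[0,0,0]],[[0,0,-0.15],[0,0,0]],[[0,0,-0.2],[0,0,0]],[[0,0,-0.2],[0,0,0]],[[0,0,-0.2],[0,0,0]]]'

```text
clock: 25.65
ee_pos: [0.5669, 0.0861, 0.0711]
orientation: [-0.0, 0.687, 0.727, -0.0]
ft_force: [-0.2, 0.2, -0.7]
opening: 0.244
```

```bash
python3 -c "
from h import *
s=bot.state();print(s['ee_pos'],s['ft_force'],s['ft_torque'])
print(plan([.499,.374,.070],np.radians(-3.2)))"
```

```text
[0.56691998 0.08608551 0.07111154] [-0.1992431   0.1952545  -0.72043181] [-0.02040803  0.05830303  0.01001841]
(array([ 0.9708, -0.1727,  0.0038]), array([-0.    , -0.    ,  0.0355]))
```

Call:
send_rows --deltas '[[[0.08,-0.014,0],[0,0,0.004]],[[0.18,-0.032,0],[0,0,0.008]],[[0.3,-0.053,0],[0,0,0.012]],[[0.45,-0.08,0],[0,0,0.018]],[[0.6,-0.107,0],[0,0,0.024]],[[0.74,-0.132,0],[0,0,0.028]],[[0.85,-0.151,0],[0,0,0.032]],[[0.93,-0.165,0],[0,0,0.0355]],[[0.971,-0.173,0.002],[0,0,0.0355]],[[0.971,-0.173,0.002],[0,0,0.0355]]]'

```text
clock: 26.9
ee_pos: [0.4987, 0.3742, 0.0701]
orientation: [-0.0, 0.726, 0.687, -0.0]
ft_force: [-0.2, -0.2, -1.3]
opening: 0.245
```

```bash
python3 -c "
from h import *
s=bot.state();print(s['ee_pos'],s['ft_force'],s['ft_torque'],plan([.499,.374,.010],np.radians(-3.2)))
p,d=grab('side','s5');t,_=grab('top','t5')
cv2.imwrite('pics/c5.png',np.vstack([cv2.resize(x[:,:,::-1],(400,300),interpolation=3) for x in(p,t)]))
L=cloud('side',d).reshape(-1,3);c=p.reshape(-1,3)
k=(c.min(1)>110)&(L[:,1]>.2)&(L[:,1]<.45)&(abs(L[:,0]-.5)<.09)&(L[:,2]>.05)&(L[:,2]<.11)
q=L[k]; print(len(q)); 
if len(q)>20: print(cv2.minAreaRect(q[:,:2].astype(np.float32)),np.linalg.lstsq(np.c_[q[:,:2]-[.5,.3],np.ones(len(q))],q[:,2],rcond=None)[0])"
```

```text
[0.49873965 0.37418582 0.07009934] [-0.15904598 -0.24853916 -1.28402247] [-0.03144605  0.08882648 -0.01603694] (array([-0.0005,  0.001 ,  0.2003]), array([-0.0002,  0.0001,  0.0004]))
547
((0.4723198711872101, 0.3083886206150055), (0.07048603147268295, 0.04576340317726135), 85.76749420166016) [0.00471093 0.01322928 0.07557556]
```

View pics/c5.png

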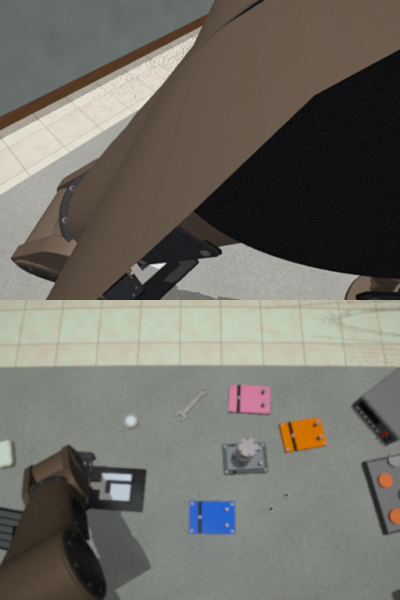

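The shim hangs level over the tray, about (115,485) in the combined picture. I lower it.

Call:
send_rows --deltas '[[[0,0,0.03],[0,0,0]],[[0,0,0.07],[0,0,0]],[[0,0,0.11],[0,0,0]],[[0,0,0.15],[0,0,0]],[[0,0,0.175],[0,0,0]],[[0,0,0.19],[0,0,0]],[[0,0,0.2],[0,0,0]],[[0,0,0.206],[0,0,0]],[[0,0,0.21],[0,0,0]],[[0,0,0.212],[0,0,0]]]'

```text
clock: 28.25
ee_pos: [0.4991, 0.3741, 0.0071]
orientation: [0.0, 0.727, 0.687, 0.0]
ft_force: [-0.4, 0.7, -0.0]
opening: 0.241
```

Call:
send_rows --deltas '[[[0,0,0.002],[0,0,0]],[[0,0,0.004],[0,0,0]],[[0,0,0.004],[0,0,0]]]'

```text
clock: 28.62
ee_pos: [0.499, 0.3741, 0.0058]
orientation: [-0.0, 0.727, 0.687, 0.0]
ft_force: [0.2, -0.4, -1.1]
opening: 0.244
```

Call:
send_rows --deltas '[[[0,0,0],[0,0,0]],[[0,0,0],[0,0,0]],[[0,0,0],[0,0,0]],[[0,0,0],[0,0,0]],[[0,0,0],[0,0,0]]]' --hand 42

```text
clock: 29.25
ee_pos: [0.4991, 0.3741, 0.0059]
orientation: [-0.0, 0.727, 0.687, 0.0]
ft_force: [0.8, -0.2, -0.4]
opening: 0.419
```

Released. I retreat straight up and then away from the cameras' view.

Call:
send_rows --deltas '[[[0,0,-0.05],[0,0,0]],[[0,0,-0.15],[0,0,0]],[[0,0,-0.3],[0,0,0]],[[0,0,-0.45],[0,0,0]],[[0,0,-0.6],[0,0,0]],[[0,0,-0.7],[0,0,0]],[[0.15,-0.15,-0.7],[0,0,0]],[[0.35,-0.35,-0.7],[0,0,0]],[[0.55,-0.5,-0.7],[0,0,0]],[[0.55,-0.5,-0.7],[0,0,0]]]'

```text
clock: 30.5
ee_pos: [0.3563, 0.5491, 0.2171]
orientation: [-0.0, 0.726, 0.688, 0.001]
ft_force: [0.7, -0.1, -0.5]
opening: 0.414
```

```bash
python3 -c "
from h import *
s=bot.state();print(s['clock'],s['ee_pos'],s['ft_force'])
p,d=grab('side','s6');t,dt=grab('top','t6')
A=cv2.resize(p[:,:,::-1],(500,375));B=cv2.resize(t[100:300,80:400,::-1],(500,312))
cv2.imwrite('pics/c6.png',cv2.resize(np.vstack([A,B]),(436,600)))
L=cloud('top',dt).reshape(-1,3);c=t.reshape(-1,3)
k=(c.min(1)>90)&(abs(L[:,1]-.32)<.1)&(abs(L[:,0]-.496)<.06)&(L[:,2]<.05)
q=L[k];print(len(q),cv2.minAreaRect(q[:,:2].astype(np.float32)) if len(q) else 0,np.linalg.lstsq(np.c_[q[:,:2]-[.496,.317],np.ones(len(q))],q[:,2],rcond=None)[0],np.percentile(q[:,2],[2,50,98]))
o=np.array([.604,-.139]);L0=cloud('top',np.load('pics/t0.npz')['d']).reshape(-1,3)
for Q in(L0,L):
    k=(np.hypot(*(Q[:,:2]-o).T)<.07)&(Q[:,2]>.15);print('pot top',k.sum(),np.median(Q[k],0))
"
```

```text
30.5 [0.35629264 0.5490763  0.21714509] [ 0.67872056 -0.11774522 -0.5426661 ]
1349 ((0.4961157441139221, 0.32034334540367126), (0.1676202416419983, 0.09336577355861664), 87.22068786621094) [-0.00266816 -0.00448837  0.00839728] [0.00186906 0.00871762 0.01334977]
pot top 573 [ 0.60195055 -0.13689618  0.19170584]
pot top 564 [ 0.60306821 -0.13791174  0.18678404]
```

View pics/c6.png

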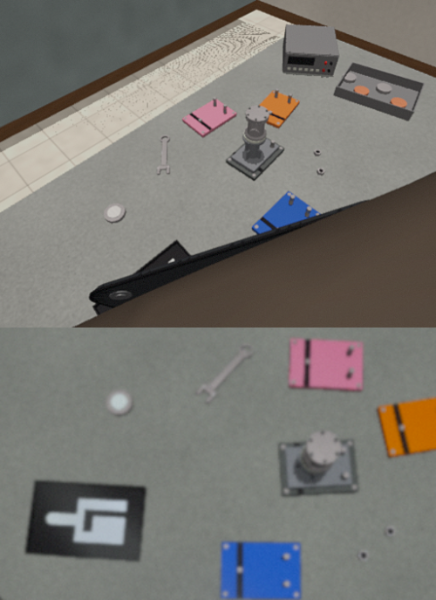

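The shim lies flat and centred in the tray, about (88,522) in the combined picture. The stack stands 5 mm lower at (320,460), and the other things have not visibly moved.

```bash
python3 -c "
from rig import bot
print(bot.close_job())"
```

```text
the job is handed in; nothing more can be done
None
```

The shim is out and lying flat in the black tray, the stack is still standing, and the job is handed in at about 30.6 s.

- **Finding the peg:** I gripped the tab and slid the shim about 26 mm sideways. The force at the tab then rose from about 6.2 to 10.9 N, which by the given factor is about 12 N at the peg. I only read the force at the end of each small step, so a slightly higher moment in between is possible. I then eased off about 0.9 mm, estimated from the grip's springiness.
- **Drawing it out:** Drag along the pull was 5 to 9 N and side force stayed under about 2.5 N. The force fell to zero at about 104 mm, when the shim came clear.
- **Laying it down:** I released it about 4 mm above the tray floor.
- **Last checks:**
  - The shim is level in the tray (slope under 0.5 %) and within about 4 mm of its centre.
  - The pot's top is 4.9 mm lower, with about 1 mm of sideways shift, which is within measuring error.
  - The wrench, blank, nuts and coloured look-alikes show no visible change; I checked these by eye, without measuring.
  - The arm was clear of everything. No check failed or disagreed.

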